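# Rack the loose sockets on the socket rail by size

### The arm

A 7-joint arm with a two-finger parallel gripper is mounted at the origin on a cart in front of the work surface, level with it; the furniture and walls round the work are solid. World frame = base frame: x ahead of the robot, y to its left, z up, the work surface at z = 0. Lengths are in m, angles in rad, forces in N, time in s.
With the tool pointing down it reaches from about 0.4 to 0.9 m from the base axis. Payload 5.5 kg.
Tool frame: the origin (TCP) lies at the centre of the arm's flange, where the gripper is bolted on; the fingertips stand 178 mm ahead of it and the grasp point (between the pads) lies 159 mm ahead of it (env.tcp_to_tips is the z of the fingertips in the tool frame, in m); z points along the fingers, y is the line along which they close (so a half turn about z gives the same grasp; the last joint's range is limited). The gripper opens to 92 mm and grips with 3 to 60 N. Pads are 19 mm wide; open, the fingers measure 130 mm over their backs; the gripper's body (75 mm by 190 mm) begins 47 mm behind the grasp point.
Start: joints at [-0.975, 0.501, -0.427, 1.55, 0.221, 1.138, -0.21], TCP at [0.212, 0.614, 0.405] pointing down, gripper open.
Joint ranges: [-2.88, 2.88], [-0.31, 2.03], [-1.54, 1.56], [0.2, 2.42], [-1.41, 4.55], [0.19, 2.02], [-2.57, 2.57]. Speed limits (rad/s): [2.57, 2.57, 3.14, 3.14, 3.14, 3.14, 3.14].

### API

Orientations are given as a rotation vector (axis times angle).
In Python, from rig import env gives the robot as it stands. The module is installed in compiled form; this text tells all that it offers.
- The arm moves only by the shell command python3 -m inch 'ROWS' [OPENING] [FORCE]. ROWS is JSON, a list of rows, each a list of 6 numbers: the shift along the world's x, y, z in m, then the turn, a rotation vector about the world's x, y, z in rad. A call has 1 to 20 rows; each row is the pose to reach, as a shift and turn from the pose commanded when the call began; what a row does not reach only later rows make up. A row lasts 1/10 s, in which the tool goes at most 50 mm and 8.59 degrees, less where a joint would pass 70% of its speed; a pose out of reach is approached as far as the arm can. A call with a gripper value outside its range is refused whole. OPENING is the closure, from 0 (fully open) to 1 (shut), set as the call begins (- or left out, the last holds). The fingers move at their own pace and stop on an object; FORCE is the grip in N (left out, the last holds). Time passes only in rows, so rows that repeat a pose let the fingers close. It gives the time, the measured TCP pose, the force, the opening and the grip force at its end, in the units of the state.
- env.sense(): the state, without advancing time (a new reading comes with each control period).
- env.snapshot(name): name is "scene" or "top" or "wrist"; returns a dict with "img" (420x560x3 uint8, red, green, blue), "depth" (420x560 float32, m along the optical axis (not along the pixel's ray), 0 where there is no reading), "fovy" (degrees; the focal length in pixels is half the picture's height over the tangent of half this angle, whatever the lens; pixels are square), "cx", "cy" (the principal point, pixels), "D" ([k1, k2, p1, p2, k3] as OpenCV has them; the pictures are not rectified), "xyz" and "attitude" of the camera in the world; the wrist camera has in their place "T_tool_cam" (4x4, takes a point from camera to tool coordinates, whose origin is the TCP and whose axes are the flange's). Camera axes: x right, y up, looking along -z (the intrinsics and any distortion apply to the point x, -y, -z); pixel columns grow to the right and rows downward; lengths in m; the calibration is good to about 2 mm. A picture is of the moment at which its call begins: read the wrist's pose just before it.
- env.close_job(): hands the job in; it is judged then, once.
The state is a dict: "time": time; "joint_pos": joint angles; "joint_velocities": joint speeds; "effort": joint torques, N m; "ee_pos": TCP position; "eef_rot": TCP orientation; "wrist_force": force on the tool from outside, world axes, zero at the start; "wrist_torque": the same for the moment, N m; "grip_width": opening from 0.0 (shut) to 1.0 (fully open); "grip_force": force on a finger pad.
Only numpy, scipy, OpenCV 4.12 (cv2) and the standard library are available. Lean on these libraries where they do the work, as an engineer would, in place of code of your own. Each camera call takes 0.05 s, during which the arm holds its last target. There are 200 camera calls.

### The job

Put the four loose steel sockets back on the socket rail in order of size: the largest on the clip next to the rail's carrying handle, then each next smaller one, down to the smallest on the clip at the plain end. Set each one over its clip's post with the hexagon opening up, fully down on its seat, and let go of it.

Things in the scene. Friction and masses are not known exactly. Their poses are not given: they have to be found in the camera images.
- socket_13: Loose bright steel socket for a half-inch ratchet, the smallest of four: round, 21 mm outside diameter, 36 mm tall, with a 13 mm hexagon opening on top. Starts upright on the bench. Origin: centre of its underside; z: up its axis, through the hexagon. The underside has a 13 mm square drive hole, its mouth chamfered to 17 mm, open through to the hexagon.
- socket_22: Loose bright steel socket for a half-inch ratchet, the second smallest of four: round, 31 mm outside diameter, 42 mm tall, with a 22 mm hexagon opening on top. Starts upright on the bench. Origin: centre of its underside; z: up its axis, through the hexagon. The underside has a 13 mm square drive hole, its mouth chamfered to 17 mm, open through to the hexagon.
- socket_30: Loose bright steel socket for a half-inch ratchet, the second largest of four: round, 41 mm outside diameter, 48 mm tall, with a 30 mm hexagon opening on top. Starts upright on the bench. Origin: centre of its underside; z: up its axis, through the hexagon. The underside has a 13 mm square drive hole, its mouth chamfered to 17 mm, open through to the hexagon.
- socket_38: Loose bright steel socket for a half-inch ratchet, the largest of four: round, 52 mm outside diameter, 56 mm tall, with a 38 mm hexagon opening on top. Starts upright on the bench. Origin: centre of its underside; z: up its axis, through the hexagon. The underside has a 13 mm square drive hole, its mouth chamfered to 17 mm, open through to the hexagon.
- rail: Socket rail, fixed to the bench: aluminium channel 240 mm long, 24 wide, 9 high, with four black clips in a row and a flat black D-shaped carrying handle (58 mm wide, 13 high) at one end; the other end has a plain black cap. Origin: on the bench under the channel's middle. y: along the rail towards the handle, whose far edge is 155 mm from the origin; the cap's end is 126 mm from it. z: up.
- clip_1: Black clip on the rail, the one next to the handle: round seat 28 mm across, 17 mm above the bench, with an upright post 9 mm thick, 18 high, tapering to 3 mm. Origin: centre of the seat's top, where a socket's underside rests; y: along the rail to the handle. Clips stand 54 to 66 mm apart and slide stiffly (15 N) by 6 mm in all. A socket slips over the post with 2 mm play.
- clip_2: Black clip on the rail, second from the handle: round seat 28 mm across, 17 mm above the bench, with an upright post 9 mm thick, 18 high, tapering to 3 mm. Origin: centre of the seat's top, where a socket's underside rests; y: along the rail to the handle. Clips stand 54 to 66 mm apart and slide stiffly (15 N) by 6 mm in all. A socket slips over the post with 2 mm play.
- clip_3: Black clip on the rail, third from the handle: round seat 28 mm across, 17 mm above the bench, with an upright post 9 mm thick, 18 high, tapering to 3 mm. Origin: centre of the seat's top, where a socket's underside rests; y: along the rail to the handle. Clips stand 54 to 66 mm apart and slide stiffly (15 N) by 6 mm in all. A socket slips over the post with 2 mm play.
- clip_4: Black clip on the rail, the last one, next to the plain cap: round seat 28 mm across, 17 mm above the bench, with an upright post 9 mm thick, 18 high, tapering to 3 mm. Origin: centre of the seat's top, where a socket's underside rests; y: along the rail to the handle. Clips stand 54 to 66 mm apart and slide stiffly (15 N) by 6 mm in all. A socket slips over the post with 2 mm play.
Not all that is in view belongs to the job. What is shaped like the socket_38 but orange or pink is not meant.

How it is judged:
At the end, for the whole second after the job is handed in: The 52, 41, 31 and 21 mm sockets stand on the first, second, third and fourth clip counted from the handle: each centred on its clip within 6 mm, its underside within 4 mm of the seat, upright within 0.12 rad with the hexagon up, at rest and released (horizontal distance between socket_38 and clip_1 below 0.006 m and z of socket_38 in the frame of clip_1 between -0.004 and 0.004 m and angle between each of socket_38, socket_30, socket_22, socket_13's own z axis and vertical below 0.12 rad and linear speed of each of socket_38, socket_30, socket_22, socket_13 below 0.02 m/s and horizontal distance between socket_30 and clip_2 below 0.006 m and z of socket_30 in the frame of clip_2 between -0.004 and 0.004 m and horizontal distance between socket_22 and clip_3 below 0.006 m and z of socket_22 in the frame of clip_3 between -0.004 and 0.004 m and horizontal distance between socket_13 and clip_4 below 0.006 m and z of socket_13 in the frame of clip_4 between -0.004 and 0.004 m); the robot touches nothing.
It also fails if it takes over 104 s, if anything falls off the work surface, if the arm or the gripper's body presses on something with over 40 N, if the wrist force passes 120 N, or if a joint passes its speed limit or range.

## Working session

There is one attempt and no reset: what is moved stays moved. The work goes in short steps, Python scripts to look and compute and a shell command to move; the robot and the scene stay as the last step left them, time stands still between calls to the robot, and variables do not carry over. Pictures are saved under pics/ and viewed, at most 14 in all, crops included, and the job is handed in when it is done.

```bash
mkdir -p pics
cat > h.py <<'E'
import numpy as np, cv2, json
from scipy.spatial.transform import Rotation as R
from rig import env
def cam(name):
    st=env.sense(); s=env.snapshot(name)
    f=210/np.tan(np.radians(s['fovy'])/2)
    K=np.array([[f,0,s['cx']],[0,f,s['cy']],[0,0,1.]])
    if 'T_tool_cam' in s:
        T=np.eye(4); T[:3,:3]=R.from_rotvec(st['eef_rot']).as_matrix(); T[:3,3]=st['ee_pos']; T=T@np.array(s['T_tool_cam'])
    else:
        T=np.eye(4); a=np.array(s['attitude'],float); T[:3,:3]=a if a.shape==(3,3) else R.from_rotvec(a).as_matrix(); T[:3,3]=s['xyz']
    return s,K,np.array(s['D'],float),T
def ray(c,px):
    s,K,D,T=c
    u=cv2.undistortPoints(np.array(px,float).reshape(-1,1,2),K,D).reshape(-1,2)
    d=np.c_[u[:,0],-u[:,1],-np.ones(len(u))]@T[:3,:3].T
    return T[:3,3],d
def onplane(c,px,z):
    o,d=ray(c,px); return o+d*((z-o[2])/d[:,2])[:,None]
def cloud(c):
    s=c[0]; h,w=s['depth'].shape
    v,u=np.mgrid[:h,:w]; o,d=ray(c,np.c_[u.ravel(),v.ravel()])
    return (o+d*s['depth'].reshape(-1,1)).reshape(h,w,3)
def proj(c,P):
    s,K,D,T=c
    p=(np.atleast_2d(P)-T[:3,3])@T[:3,:3]; p=p*[1,-1,-1]
    return cv2.projectPoints(p,np.zeros(3),np.zeros(3),K,D)[0].reshape(-1,2)
def save(n,img,sc=1):
    cv2.imwrite('pics/'+n+'.png',cv2.resize(img[...,::-1],None,fx=sc,fy=sc,interpolation=cv2.INTER_CUBIC))
E
python3 - <<'E'
from h import *
s=env.sense(); print({k:np.round(v,3) for k,v in s.items()})
for n in('scene','top','wrist'):
    c=cam(n); save(n+'0',c[0]['img'],1.4 if n!='wrist' else 1); print(n,{k:np.round(v,3) for k,v in c[0].items() if k not in('img','depth')},(c[0]['depth']>0).mean(),c[3].round(3))
E
```

```text
{'time': np.float64(0.0), 'joint_pos': array([-0.975,  0.502, -0.427,  1.551,  0.221,  1.138, -0.21 ]), 'joint_velocities': array([-0.   , -0.   , -0.001,  0.001,  0.001,  0.002,  0.002]), 'effort': array([-0.0000e+00, -5.6658e+01, -5.8160e+00, -2.7911e+01, -6.9000e-02,
        3.1000e-02,  0.0000e+00]), 'ee_pos': array([0.212, 0.614, 0.404]), 'eef_rot': array([-5.200e-01, -3.098e+00,  3.000e-03]), 'wrist_force': array([0.236, 0.164, 0.622]), 'wrist_torque': array([-0.027,  0.014,  0.027]), 'grip_force': np.float64(0.0), 'grip_width': np.float64(0.997)}
scene {'fovy': np.float64(55.162), 'cx': np.float64(272.914), 'cy': np.float64(217.17), 'D': array([0.016, 0.   , 0.   , 0.   , 0.   ]), 'xyz': array([0.023, 0.529, 0.466]), 'attitude': array([ 0.543, -1.243, -2.088])} 0.9282440476190477 [[-0.71   0.313 -0.631  0.023]
 [-0.704 -0.348  0.619  0.529]
 [-0.026  0.884  0.467  0.466]
 [ 0.     0.     0.     1.   ]]
top {'fovy': np.float64(56.67), 'cx': np.float64(280.276), 'cy': np.float64(205.317), 'D': array([-0.086,  0.   ,  0.   ,  0.   ,  0.   ]), 'xyz': array([0.424, 0.009, 0.96 ]), 'attitude': array([ 0.098, -0.127, -1.576])} 0.9960204081632653 [[-0.009  0.99  -0.142  0.424]
 [-1.    -0.007  0.019  0.009]
 [ 0.018  0.142  0.99   0.96 ]
 [ 0.     0.     0.     1.   ]]
wrist {'fovy': np.float64(59.849), 'cx': np.float64(282.685), 'cy': np.float64(207.751), 'D': array([0.01, 0.  , 0.  , 0.  , 0.  ]), 'T_tool_cam': array([[-0.001,  0.964,  0.264,  0.07 ],
       [ 1.   ,  0.001, -0.001, -0.002],
       [-0.001,  0.264, -0.964,  0.02 ],
       [ 0.   ,  0.   ,  0.   ,  1.   ]])} 0.9959608843537415 [[ 0.327 -0.911 -0.249  0.145]
 [ 0.945  0.316  0.087  0.635]
 [-0.001 -0.264  0.965  0.384]
 [ 0.     0.     0.     1.   ]]
```

View pics/top0.png

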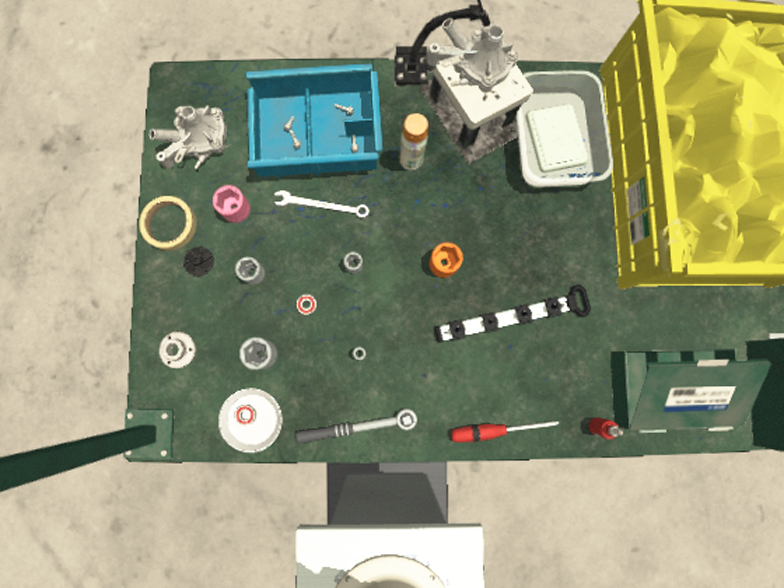

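View pics/scene0.png

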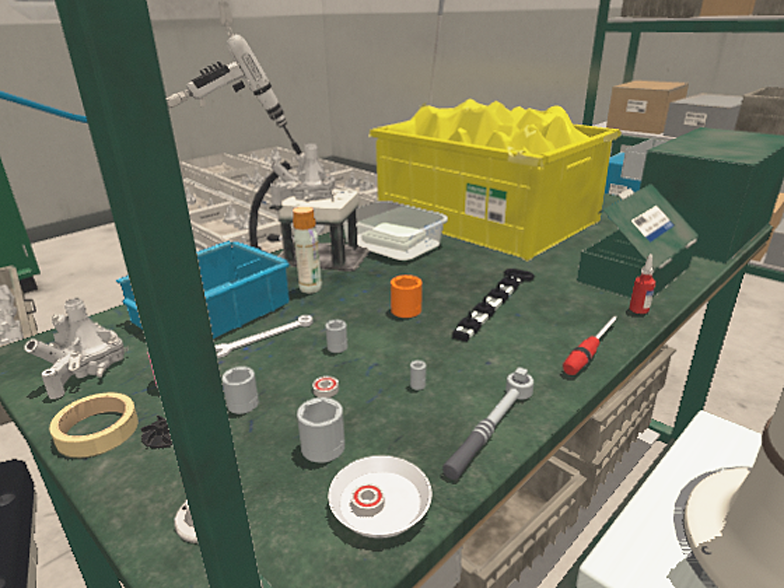

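The top view (scaled 1.4) shows the sockets at about (258,352) for 52, (248,270) for 41, (352,262) for 31 and (358,353) for 21. The rail runs from the cap at (437,333) to the handle at (588,297).

Run:
```python
from h import *
c=cam('top'); P=cloud(c)
Z=P[...,2]
print('bench z',np.median(Z[250:320,200:300]))
for n,px,h,d in(('38',(258,352),.056,.052),('30',(248,270),.048,.041),('22',(352,262),.042,.031),('13',(358,353),.036,.021)):
    u,v=int(px[0]/1.4),int(px[1]/1.4)
    w=np.zeros(Z.shape,bool); w[v-25:v+25,u-25:u+25]=1
    # top rim
    m=(w&(abs(Z-h)<.006)).astype(np.uint8)
    cs=max(cv2.findContours(m,cv2.RETR_EXTERNAL,cv2.CHAIN_APPROX_NONE)[0],key=cv2.contourArea)
    (x,y),r=cv2.minEnclosingCircle(cs)
    M=cv2.moments(cv2.convexHull(cs))
    print(n,(x,y),r,onplane(c,[(x,y),(M['m10']/M['m00'],M['m01']/M['m00'])],h).round(4).tolist(),'diam',2*r/c[1][0,0]*(.96-h), 'zmed',np.median(Z[m>0]))
# rail: dark clips
m=(Z>.012)&(Z<.06); w=np.zeros_like(m); w[195:250,300:430]=1; m&=w
q=P[m]; print('rail n',len(q),'z',np.percentile(q[:,2],[5,50,95,99]))
save('railcrop',c[0]['img'][190:260,300:430],6)
# bodies around: objects heights list
hh=((Z>.025)*255).astype(np.uint8); k,l,st,ce=cv2.connectedComponentsWithStats(hh)
for i in range(1,k):
    if st[i,4]>30: print(st[i],np.median(P[l==i],0).round(3),Z[l==i].max().round(3))
```

```text
bench z 0.0017372131784521017
38 (182.21141052246094, 252.0301971435547) 10.978049278259277 [[0.4459, 0.2198, 0.056], [0.4458, 0.2196, 0.056]] diam 0.050966075005355424 zmed 0.0567585378830851
30 (176.90243530273438, 191.96340942382812) 8.5447359085083 [[0.5883, 0.2379, 0.048], [0.5884, 0.2388, 0.048]] diam 0.040020366869903054 zmed 0.04809287711331478
22 (251.87930297851562, 186.2586212158203) 6.534790515899658 [[0.602, 0.0596, 0.042], [0.6022, 0.0596, 0.042]] diam 0.03080788850714497 zmed 0.0422028561779586
13 (256.21429443359375, 252.2142791748047) 4.38582706451416 [[0.445, 0.0496, 0.036], [0.4452, 0.0497, 0.036]] diam 0.02081186773053164 zmed 0.036965921439579885
rail n 769 z [0.01255668 0.01685306 0.02894435 0.03861218]
[  291     0   269   206 30125] [ 0.804 -0.444  0.208] 0.96
[ 176   45   98   79 3176] [0.888 0.122 0.064] 0.96
[ 376   74   44   47 1234] [ 0.837 -0.314  0.028] 0.96
[ 106   76   56   42 1420] [0.832 0.341 0.043] 0.96
[286  81  20  38 596] [ 0.786 -0.044  0.129] 0.96
[152 133  25  23 324] [0.707 0.274 0.053] 0.96
[107 140  12  10  42] [0.716 0.414 0.026] 0.96
[119 140  13   7  33] [0.718 0.378 0.026] 0.028
[100 150  38  27 169] [0.651 0.382 0.026] 0.96
[308 173  23  24 256] [ 0.606 -0.1    0.055] 0.061
[246 180  13  14  90] [0.6   0.059 0.042] 0.96
[168 184  19  18 165] [0.588 0.238 0.047] 0.96
[ 423  241  137   82 6410] [ 0.37  -0.508  0.092] 0.96
[116 242  15  15 115] [0.454 0.366 0.029] 0.96
[172 242  24  21 265] [0.446 0.22  0.055] 0.96
[252 248   9   9  37] [0.446 0.05  0.037] 0.041
[284 292  14  15 130] [ 0.336 -0.029  0.027] 0.042
[   0  304  110   48 2166] [0.313 0.401 0.283] 0.96
[323 305  33  10 204] [ 0.308 -0.144  0.027] 0.031
[262 414  34   6 144] [0.068 0.    0.033] 0.96
```

View pics/railcrop.png

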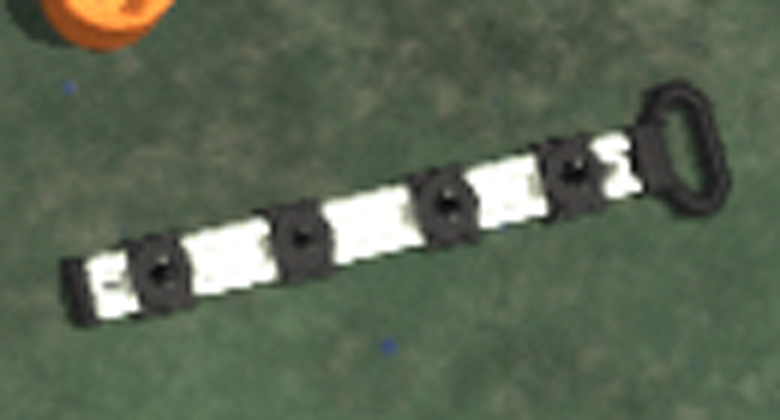

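The crop shows the clip posts at full-image pixels of about (326,235), (350,230), (375,224) and (396,219), with the handle on the right. The bench's corner post at the lower left may block the way out of the start pose, so I'll locate it along with the clips.

Run:
```python
from h import *
c=cam('top'); P=cloud(c); ok=c[0]['depth']>0; Z=P[...,2]
# post
m=np.zeros_like(ok); m[295:360,0:125]=1; q=P[m&ok&(Z>.06)]
for a in np.arange(.06,.6,.06):
    r=q[(q[:,2]>a)&(q[:,2]<a+.06)]
    if len(r)>5: print('top post z',a.round(2),np.percentile(r[:,:2],[2,98],axis=0).round(3).tolist())
s=cam('scene'); S=cloud(s); d=s[0]['depth']
m=(d>0)&(d<.6); q=S[m]
for a in np.arange(-.1,1.2,.1):
    r=q[(q[:,2]>a)&(q[:,2]<a+.1)]
    if len(r)>5: print('scene near z',a.round(2),np.percentile(r[:,:2],[2,98],axis=0).round(3).tolist(),len(r))
print('min scene depth',d[d>0].min())
# clips: post tops from depth, seat dark blob
px=np.array([(577,172),(449,203),(302,238),(158,272)])/6+[300,190]
print('by px z=.035 (tip)',onplane(c,px,.035).round(4).tolist())
hsv=cv2.cvtColor(c[0]['img'],cv2.COLOR_RGB2HSV)
for p in px:
    u,v=p.astype(int); w=np.zeros_like(ok); w[v-7:v+8,u-7:u+8]=1
    r=P[w&ok&(Z>.0135)&(Z<.021)&(hsv[...,2]<100)]; t=P[w&ok&(Z>.027)&(Z<.04)]
    print('seat',((np.percentile(r[:,:2],3,axis=0)+np.percentile(r[:,:2],97,axis=0))/2).round(4),np.ptp(r[:,:2],axis=0).round(3),len(r),'post',t[:,:2].mean(0).round(4),len(t))
```

```text
top post z 0.06 [[0.296, 0.399], [0.325, 0.423]]
top post z 0.12 [[0.296, 0.399], [0.325, 0.425]]
top post z 0.18 [[0.296, 0.399], [0.325, 0.425]]
top post z 0.24 [[0.296, 0.399], [0.325, 0.424]]
top post z 0.3 [[0.296, 0.399], [0.325, 0.424]]
top post z 0.36 [[0.296, 0.399], [0.325, 0.419]]
scene near z -0.1 [[0.083, 0.038], [0.53, 0.46]] 8802
scene near z 0.0 [[0.025, -0.001], [0.492, 0.441]] 14216
scene near z 0.1 [[0.044, 0.016], [0.319, 0.431]] 3668
scene near z 0.2 [[0.213, 0.403], [0.32, 0.523]] 4352
scene near z 0.3 [[0.169, 0.403], [0.319, 0.53]] 8677
scene near z 0.4 [[0.294, 0.403], [0.363, 0.431]] 7827
min scene depth 0.1472665
by px z=.035 (tip) [[0.522, -0.2882, 0.035], [0.5099, -0.2353, 0.035], [0.4965, -0.1753, 0.035], [0.4835, -0.1172, 0.035]]
seat [ 0.5234 -0.2916] [0.033 0.028] 90 post [ 0.5229 -0.291 ] 9
seat [ 0.5114 -0.2375] [0.03  0.027] 102 post [ 0.5104 -0.2357] 9
seat [ 0.4974 -0.177 ] [0.032 0.025] 100 post [ 0.4983 -0.1782] 7
seat [ 0.4853 -0.1193] [0.032 0.027] 105 post [ 0.4844 -0.1204] 8
```

View pics/wrist0.png

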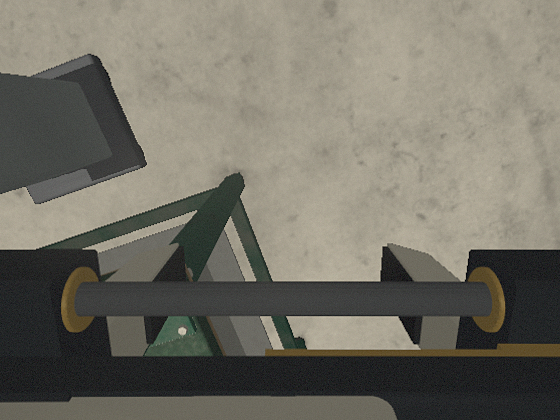

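The wrist view shows the open fingers over the floor at bottom left and right, with the corner post's leg running from (150,350) to (240,175). The post stands at x 0.296–0.325, y 0.40–0.43 and is tall, so I'll pass it on the inside, with the gripper body turned tangentially.

```bash
python3 -m inch '[[-0.01,-0.02,0,0,0,0.12],[-0.02,-0.05,0,0,0,0.26],[-0.03,-0.08,0,0,0,0.40],[-0.04,-0.11,0,0,0,0.54],[-0.05,-0.14,0,0,0,0.68],[-0.06,-0.17,0,0,0,0.82],[-0.06,-0.19,0,0,0,0.96],[-0.06,-0.194,0,0,0,1.10],[-0.06,-0.194,0,0,0,1.24],[-0.06,-0.194,0,0,0,1.26],[-0.06,-0.194,0,0,0,1.26]]' 0.2 20; python3 -c "
from h import *
s=env.sense();print(np.round(s['joint_pos'],2),s['wrist_force'])"
```

```text
time: 1.4
ee_pos: [0.1524, 0.4204, 0.4049]
eef_rot: [-1.401, 2.812, 0.0]
wrist_force: [-0.4, 0.1, 0.1]
grip_width: 0.803
grip_force: 0.0
[-0.64  0.15 -0.7   2.03  0.12  1.    1.1 ] [-0.4130718   0.07939152  0.12585544]
```

```bash
python3 -m inch '[[0.02,-0.025,0,0,0,0],[0.045,-0.05,0,0,0,0],[0.068,-0.075,0,0,0,0],[0.09,-0.1,0,0,0,0],[0.115,-0.125,0,0,0,0],[0.14,-0.15,0,0,0,-0.1],[0.165,-0.18,0,0,0,-0.24],[0.19,-0.21,0,0,0,-0.38],[0.215,-0.24,0,0,0,-0.52],[0.235,-0.27,0,0,0,-0.66],[0.25,-0.3,0,0,0,-0.8],[0.25,-0.33,0,0,0,-0.94],[0.25,-0.36,0,0,0,-1.08],[0.25,-0.37,0,0,0,-1.22],[0.25,-0.37,0,0,0,-1.36],[0.25,-0.37,0,0,0,-1.5],[0.25,-0.37,0,0,0,-1.64],[0.25,-0.37,0,0,0,-1.78],[0.25,-0.37,0,0,0,-1.92],[0.25,-0.37,0,0,0,-2.06]]'; python3 -c "
from h import *
s=env.sense();print(np.round(s['joint_pos'],2),s['wrist_force'])
R0=R.from_rotvec(s['eef_rot']).as_matrix();print('yaw y',np.degrees(np.arctan2(R0[1,1],R0[0,1])))
c=cam('wrist');save('w1',c[0]['img'])
P=np.array([[.445,.05,.036],[.602,.06,.042],[.484,-.118,.035],[.497,-.176,.035],[.446,.22,.056]]);print(proj(c,P).round(0).tolist())"
```

```text
time: 3.4
ee_pos: [0.4025, 0.0506, 0.4047]
eef_rot: [-1.697, -2.644, -0.0]
wrist_force: [-0.4, -0.2, -0.6]
grip_width: 0.8
grip_force: 0.0
[-0.04  0.03 -0.15  2.13  0.01  0.98  0.23] [-0.41998721 -0.16234506 -0.58336737]
yaw y 24.604482729243184
[[322.0, 200.0], [467.0, 256.0], [287.0, 348.0], [276.0, 392.0], [418.0, 23.0]]
```

View pics/w1.png

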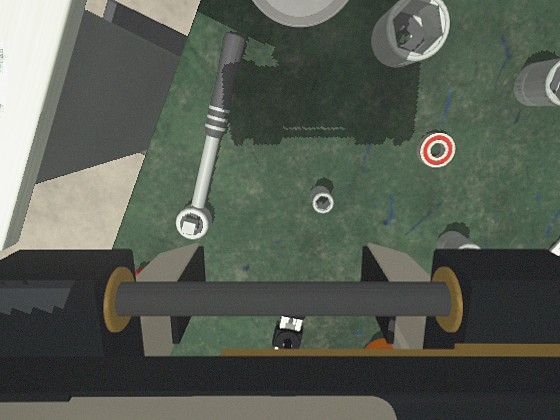

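The 13 mm socket is at (322,202), where (322,200) was predicted. Clip 4 shows between the fingers at about (287,340), close to its prediction. I'll refine socket 13 with the wrist depth.

```bash
cat >> h.py <<'E'
def top(c,guess,h,win=40):
    P=cloud(c); Z=P[...,2]; u,v=proj(c,guess)[0].astype(int)
    w=np.zeros(Z.shape,bool); w[max(v-win,0):v+win,max(u-win,0):u+win]=1
    m=(w&(abs(Z-h)<.007)&(np.hypot(P[...,0]-guess[0],P[...,1]-guess[1])<.04)).astype(np.uint8)
    cs=max(cv2.findContours(m,cv2.RETR_EXTERNAL,cv2.CHAIN_APPROX_NONE)[0],key=cv2.contourArea)
    (x,y),r=cv2.minEnclosingCircle(cs)
    Q=onplane(c,cs.reshape(-1,2),h); e=(Q.max(0)+Q.min(0))/2
    return dict(px=(round(x),round(y)),xy=onplane(c,[(x,y)],h)[0,:2].round(4),mid=e[:2].round(4),ext=np.ptp(Q,axis=0)[:2].round(4),z=round(float(np.median(Z[m>0])),4))
def tcp():
    s=env.sense(); r=R.from_rotvec(s['eef_rot']).as_matrix()
    print('tcp',np.round(s['ee_pos'],4),'yaw',round(float(np.arctan2(r[1,1],r[0,1])),4),'tilt',r[:,2].round(3),'F',np.round(s['wrist_force'],1),'J',np.round(s['joint_pos'],2),'t',s['time'],'w',round(float(s['grip_width']),3),'g',s['grip_force'])
E
python3 -c "
from h import *
tcp();c=cam('wrist')
print(top(c,[.445,.05,.036],.036)); print(top(c,[.446,.22,.056],.056))"
```

```text
tcp [0.4025 0.0506 0.4047] yaw 0.4227 tilt [-0.  0. -1.] F [ 0.2 -0.7 -0.2] J [-0.04  0.03 -0.15  2.13  0.01  0.98  0.23] t 3.45 w 0.8 g 0.0
{'px': (322, 201), 'xy': array([0.4457, 0.0489]), 'mid': array([0.446 , 0.0488]), 'ext': array([0.0211, 0.0211]), 'z': 0.035}
{'px': (417, 27), 'xy': array([0.4486, 0.2171]), 'mid': array([0.4471, 0.2164]), 'ext': array([0.052 , 0.0518]), 'z': 0.0553}
```

```bash
python3 -m inch '[[0.02,-0.001,-0.04,0,0,-0.1],[0.043,-0.0015,-0.08,0,0,-0.2],[0.043,-0.0015,-0.12,0,0,-0.2],[0.043,-0.0015,-0.15,0,0,-0.2],[0.043,-0.0015,-0.18,0,0,-0.2],[0.043,-0.0015,-0.2,0,0,-0.2],[0.043,-0.0015,-0.215,0,0,-0.2],[0.043,-0.0015,-0.22,0,0,-0.2],[0.043,-0.0015,-0.22,0,0,-0.2],[0.043,-0.0015,-0.22,0,0,-0.2]]' 0.4 && python3 -c "
from h import *
tcp()" && python3 -m inch '[[0,0,0,0,0,0],[0,0,0,0,0,0],[0,0,0,0,0,0],[0,0,0,0,0,0],[0,0,0,0,0,0],[0,0,0,0,0,0],[0,0,0,0,0,0],[0,0,0,0,0,0]]' 1 30
```

```text
time: 4.5
ee_pos: [0.4457, 0.049, 0.1853]
eef_rot: [1.941, 2.47, 0.001]
wrist_force: [-0.1, -1.1, 0.2]
grip_width: 0.598
grip_force: 0.0
tcp [0.4457 0.049  0.1853] yaw 0.2389 tilt [ 0.001  0.    -1.   ] F [-0.1 -1.1  0.2] J [-0.08  0.49 -0.1   2.19  0.11  0.46 -0.03] t 4.5 w 0.598 g 0.0
time: 5.3
ee_pos: [0.4455, 0.0489, 0.1849]
eef_rot: [1.942, 2.469, 0.0]
wrist_force: [-0.9, 0.8, 2.7]
grip_width: 0.216
grip_force: 30.0
```

```bash
python3 -m inch '[[0,0,0.03,0,0,0],[0,0,0.07,0,0,0],[0.005,-0.03,0.11,0,0,0],[0.015,-0.07,0.14,0,0,0],[0.02,-0.11,0.17,0,0,0],[0.025,-0.15,0.19,0,0,0],[0.03,-0.19,0.2,0,0,0],[0.035,-0.23,0.2,0,0,0],[0.04,-0.27,0.2,0,0,0],[0.045,-0.3,0.2,0,0,0],[0.05,-0.33,0.2,0,0,0],[0.05,-0.34,0.2,0,0,0],[0.05,-0.34,0.2,0,0,0],[0.05,-0.34,0.2,0,0,0]]' && python3 -c "
from h import *
tcp(); c=cam('wrist'); save('w2',c[0]['img']); tcp()
P=np.array([[.5225,-.289,.035],[.51,-.2355,.035],[.497,-.176,.035],[.484,-.1185,.035]]);print(proj(c,P).round(0).tolist())"
```

```text
time: 6.7
ee_pos: [0.4952, -0.2898, 0.3841]
eef_rot: [-1.94, -2.469, -0.001]
wrist_force: [0.2, -0.0, -1.2]
grip_width: 0.215
grip_force: 30.0
tcp [ 0.4952 -0.2898  0.3841] yaw 0.2389 tilt [-0.001  0.002 -1.   ] F [ 0.2 -0.  -1.2] J [ 0.44  0.35  0.05  1.78 -0.02  1.01  0.74] t 6.7 w 0.215 g 29.999911342165433
tcp [ 0.4954 -0.2893  0.3843] yaw 0.2399 tilt [-0.001  0.002 -1.   ] F [ 0.2 -0.8 -0.5] J [ 0.44  0.35  0.05  1.78 -0.02  1.01  0.74] t 6.75 w 0.216 g 29.999989654461388
[[312.0, 193.0], [314.0, 132.0], [317.0, 58.0], [320.0, -21.0]]
```

View pics/w2.png

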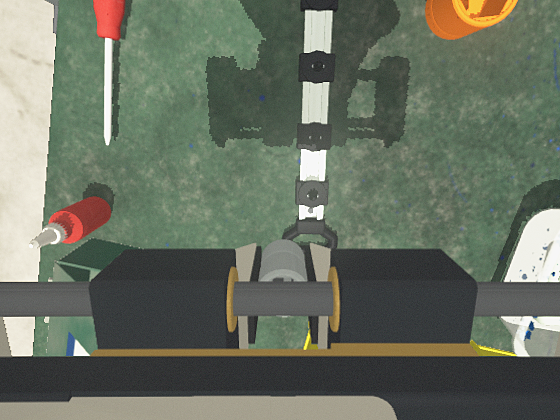

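The rail runs vertically near column 314, with clips 1–3 at (312,193), (315,135) and (318,66). The held socket is at (285,258). Next I'll measure the clips and the offset of the held socket.

```bash
cat >> h.py <<'E'
def clip(c,g):
    P=cloud(c); Z=P[...,2]; near=np.hypot(P[...,0]-g[0],P[...,1]-g[1])
    v=cv2.cvtColor(c[0]['img'],cv2.COLOR_RGB2HSV)[...,2]
    t=P[(near<.012)&(Z>.027)&(Z<.042)]
    s=P[(near<.022)&(Z>.0135)&(Z<.021)&(v<110)]
    r=dict(tip=t[:,:2].mean(0).round(4) if len(t) else 0,nt=len(t),tz=t[:,2].max().round(4) if len(t) else 0)
    if len(s)>10: 
        h=cv2.minEnclosingCircle(s[:,:2].astype(np.float32)); r.update(seat=np.round(h[0],4),sr=round(h[1],4),sz=np.median(s[:,2]).round(4))
    return r
E
python3 -c "
from h import *
c=cam('wrist')
for g in([.5225,-.289],[.51,-.2355],[.497,-.176]): print(clip(c,g))
P=cloud(c); s=env.sense(); t=np.array(s['ee_pos']); r=R.from_rotvec(s['eef_rot']).as_matrix()
Q=(P-t)@r
m=(abs(Q[...,0])<.03)&(abs(Q[...,1])<.0115)&(Q[...,2]>.13)&(Q[...,2]<.2)
q=Q[m]; print(len(q),q.min(0).round(4),q.max(0).round(4))
for a in np.arange(.145,.2,.005):
    k=q[(q[:,2]>=a)&(q[:,2]<a+.005)]
    if len(k)>5: print(a.round(3),len(k),k.min(0).round(4),k.max(0).round(4))
"
```

```text
{'tip': array([ 0.5245, -0.2926]), 'nt': 44, 'tz': np.float64(0.0362), 'seat': array([ 0.5244, -0.2939]), 'sr': 0.0185, 'sz': np.float64(0.0166)}
{'tip': array([ 0.5126, -0.2397]), 'nt': 49, 'tz': np.float64(0.0364), 'seat': array([ 0.5128, -0.2397]), 'sr': 0.0188, 'sz': np.float64(0.0167)}
{'tip': array([ 0.4993, -0.1805]), 'nt': 55, 'tz': np.float64(0.0367), 'seat': array([ 0.4993, -0.1799]), 'sr': 0.0187, 'sz': np.float64(0.0168)}
2421 [-0.012  -0.0115  0.1308] [0.0098 0.0115 0.185 ]
0.145 276 [-0.0113 -0.0115  0.145 ] [0.0094 0.0115 0.15  ]
0.15 389 [-0.012  -0.0115  0.15  ] [0.0098 0.0114 0.1549]
0.155 311 [ 0.0016 -0.0115  0.155 ] [0.0097 0.0114 0.16  ]
0.16 260 [ 0.0012 -0.0113  0.16  ] [0.0096 0.0115 0.165 ]
0.165 176 [ 0.0009 -0.0114  0.165 ] [0.0095 0.0115 0.17  ]
0.17 309 [-0.0078 -0.0114  0.17  ] [0.0097 0.0114 0.1749]
0.175 215 [-0.0092 -0.0113  0.175 ] [0.0097 0.0112 0.18  ]
0.18 121 [-0.0093 -0.0104  0.18  ] [0.0097 0.0093 0.185 ]
```

```bash
python3 -m inch '[[0,0.04,-0.03,0,0,-0.01],[-0.003,0.08,-0.06,0,0,-0.015],[-0.005,0.12,-0.09,0,0,-0.015],[-0.005,0.12,-0.1,0,0,-0.015],[-0.005,0.12,-0.1,0,0,-0.015]]' >/dev/null && python3 -c "
from h import *
tcp(); c=cam('wrist')
for g in([.4993,-.18],[.487,-.122]): print(clip(c,g))
print(top(c,[.602,.0596,.042],.042))
"
```

```text
tcp [ 0.4897 -0.1684  0.2833] yaw 0.2281 tilt [-0.003  0.002 -1.   ] F [-0.2 -0.   0.1] J [ 0.28  0.4   0.    1.99 -0.    0.76  0.51] t 7.3 w 0.218 g 29.999710727424826
{'tip': array([ 0.499 , -0.1787]), 'nt': 84, 'tz': np.float64(0.0359), 'seat': array([ 0.4995, -0.1791]), 'sr': 0.018, 'sz': np.float64(0.0162)}
{'tip': array([ 0.4863, -0.1218]), 'nt': 99, 'tz': np.float64(0.0358), 'seat': array([ 0.4864, -0.1222]), 'sr': 0.0188, 'sz': np.float64(0.0168)}Traceback (most recent call last):
  File "<string>", line 5, in <module>
    print(top(c,[.602,.0596,.042],.042))
          ~~~^^^^^^^^^^^^^^^^^^^^^^^^^^
  File "h.py", line 34, in top
    cs=max(cv2.findContours(m,cv2.RETR_EXTERNAL,cv2.CHAIN_APPROX_NONE)[0],key=cv2.contourArea)
ValueError: max() iterable argument is empty
```

```bash
python3 -m inch '[[-0.003,0.03,0,0,0,0],[-0.0033,0.047,-0.02,0,0,0],[-0.0033,0.047,-0.04,0,0,0],[-0.0033,0.047,-0.05,0,0,0],[-0.0033,0.047,-0.05,0,0,0],[-0.0033,0.047,-0.056,0,0,0],[-0.0033,0.047,-0.060,0,0,0],[-0.0033,0.047,-0.064,0,0,0],[-0.0033,0.047,-0.067,0,0,0],[-0.0033,0.047,-0.067,0,0,0]]' && python3 -c "
from h import *
tcp()"
```

```text
time: 8.35
ee_pos: [0.4869, -0.1242, 0.2174]
eef_rot: [-1.96, -2.454, 0.0]
wrist_force: [0.2, 0.7, -1.1]
grip_width: 0.22
grip_force: 30.0
tcp [ 0.4869 -0.1242  0.2174] yaw 0.2229 tilt [-0.001  0.    -1.   ] F [ 0.2  0.7 -1.1] J [ 0.2   0.49 -0.01  2.06  0.01  0.6   0.41] t 8.35 w 0.22 g 29.999770844879095
```

```bash
python3 -m inch '[[-0.0005,0.0025,0,0,0,0],[-0.0005,0.0025,-0.003,0,0,0],[-0.0005,0.0025,-0.006,0,0,0],[-0.0005,0.0025,-0.009,0,0,0],[-0.0005,0.0025,-0.012,0,0,0],[-0.0005,0.0025,-0.014,0,0,0],[-0.0005,0.0025,-0.0155,0,0,0],[-0.0005,0.0025,-0.0155,0,0,0]]' && python3 -c "
from h import *
tcp()"
```

```text
time: 9.15
ee_pos: [0.4865, -0.1217, 0.2021]
eef_rot: [-1.96, -2.455, 0.0]
wrist_force: [-0.1, -0.0, -0.7]
grip_width: 0.221
grip_force: 30.0
tcp [ 0.4865 -0.1217  0.2021] yaw 0.2229 tilt [-0.  0. -1.] F [-0.1 -0.  -0.7] J [ 0.2   0.52 -0.01  2.06  0.01  0.56  0.41] t 9.15 w 0.221 g 29.999864555866225
```

```bash
python3 -m inch '[[0,0,0,0,0,0],[0,0,0,0,0,0],[0,0,0,0,0,0],[0,0,0.02,0,0,0],[0,0,0.05,0,0,0],[0,0,0.09,0,0,0],[0.02,0.03,0.13,0,0,0],[0.05,0.06,0.14,0,0,0],[0.08,0.1,0.14,0,0,0],[0.11,0.13,0.14,0,0,0],[0.114,0.155,0.14,0,0,0],[0.114,0.155,0.14,0,0,0],[0.114,0.155,0.14,0,0,0]]' 0.45 && python3 -c "
from h import *
tcp(); c=cam('wrist')
print(top(c,[.602,.0596,.042],.042))
c=cam('top'); print(top(c,[.4864,-.122,.053],.053))
"
```

```text
time: 10.45
ee_pos: [0.6003, 0.0339, 0.3419]
eef_rot: [-1.958, -2.456, 0.001]
wrist_force: [-0.6, -0.5, 0.4]
grip_width: 0.552
grip_force: 0.0
tcp [0.6003 0.0339 0.3419] yaw 0.2247 tilt [-0.001 -0.    -1.   ] F [-0.6 -0.5  0.4] J [-0.05  0.45 -0.06  1.75  0.03  0.95  0.1 ] t 10.45 w 0.552 g 0.0
{'px': (295, 169), 'xy': array([0.6037, 0.0592]), 'mid': array([0.6039, 0.0591]), 'ext': array([0.0306, 0.0311]), 'z': 0.0412}
{'px': (329, 234), 'xy': array([ 0.4854, -0.1211]), 'mid': array([ 0.4854, -0.1211]), 'ext': array([0.0188, 0.019 ]), 'z': 0.0535}
```

```bash
python3 -m inch '[[0.0032,0.015,-0.02,0,0,0],[0.0032,0.025,-0.05,0,0,0],[0.0032,0.025,-0.08,0,0,0],[0.0032,0.025,-0.11,0,0,0],[0.0032,0.025,-0.135,0,0,0],[0.0032,0.025,-0.15,0,0,0],[0.0032,0.025,-0.155,0,0,0],[0.0032,0.025,-0.155,0,0,0],[0.0032,0.025,-0.155,0,0,0]]' && python3 -m inch '[[0,0,0,0,0,0],[0,0,0,0,0,0],[0,0,0,0,0,0],[0,0,0,0,0,0],[0,0,0,0,0,0],[0,0,0,0,0,0]]' 1 35
```

```text
time: 11.45
ee_pos: [0.6044, 0.0581, 0.1885]
eef_rot: [1.96, 2.453, 0.002]
wrist_force: [-0.8, 0.2, 0.6]
grip_width: 0.549
grip_force: 0.0
time: 12.05
ee_pos: [0.6041, 0.0585, 0.1879]
eef_rot: [1.96, 2.454, 0.001]
wrist_force: [-0.6, 0.2, 5.7]
grip_width: 0.321
grip_force: 35.0
```

```bash
python3 -m inch '[[0,0,0.03,0,0,0],[0,0,0.07,0,0,0],[-0.01,-0.02,0.11,0,0,0],[-0.025,-0.055,0.13,0,0,0],[-0.04,-0.09,0.13,0,0,0],[-0.055,-0.125,0.13,0,0,0],[-0.07,-0.16,0.13,0,0,0],[-0.085,-0.195,0.13,0,0,0],[-0.1,-0.225,0.12,0,0,0],[-0.1047,-0.2385,0.09,0,0,0],[-0.1047,-0.2385,0.06,0,0,0],[-0.1047,-0.2385,0.04,0,0,0],[-0.1047,-0.2385,0.035,0,0,0],[-0.1047,-0.2385,0.035,0,0,0],[-0.1047,-0.2385,0.035,0,0,0]]' && python3 -c "
from h import *
tcp()"
```

```text
time: 13.55
ee_pos: [0.4995, -0.1801, 0.223]
eef_rot: [1.959, 2.454, 0.001]
wrist_force: [-1.0, 0.0, -1.9]
grip_width: 0.324
grip_force: 35.0
tcp [ 0.4995 -0.1801  0.223 ] yaw 0.2234 tilt [ 0.001 -0.    -1.   ] F [-1.   0.  -1.9] J [ 0.3   0.52 -0.01  1.99  0.01  0.64  0.51] t 13.55 w 0.324 g 34.9997169834387
```

```bash
python3 -m inch '[[0,0,-0.003,0,0,0],[0,0,-0.006,0,0,0],[0,0,-0.009,0,0,0],[0,0,-0.012,0,0,0],[0,0,-0.015,0,0,0],[0,0,-0.0175,0,0,0],[0,0,-0.0175,0,0,0],[0,0,-0.0175,0,0,0]]' && python3 -c "
from h import *
tcp()"
```

```text
time: 14.35
ee_pos: [0.499, -0.1802, 0.2049]
eef_rot: [-1.96, -2.455, 0.0]
wrist_force: [-1.3, 0.0, 3.7]
grip_width: 0.321
grip_force: 35.0
tcp [ 0.499  -0.1802  0.2049] yaw 0.223 tilt [-0.  0. -1.] F [-1.3  0.   3.7] J [ 0.3   0.55 -0.01  1.99  0.01  0.6   0.51] t 14.35 w 0.321 g 35.00085187042714
```

```bash
python3 -m inch '[[0,0,0,0,0,0],[0,0,0,0,0,0],[0,0,0,0,0,0],[0,0,0.02,0,0,0],[0,0,0.05,0,0,0],[0,0,0.09,0,0,0],[0.01,0.04,0.13,0,0,0],[0.02,0.08,0.14,0,0,0],[0.03,0.12,0.14,0,0,0],[0.04,0.16,0.14,0,0,0],[0.05,0.2,0.14,0,0,0],[0.06,0.24,0.14,0,0,0],[0.07,0.28,0.14,0,0,0],[0.08,0.32,0.14,0,0,0],[0.088,0.36,0.14,0,0,0],[0.09,0.39,0.14,0,0,0],[0.09,0.39,0.14,0,0,0],[0.09,0.39,0.14,0,0,0]]' 0.3 && python3 -c "
from h import *
tcp(); c=cam('wrist')
print(top(c,[.5884,.2379,.048],.048,60))
c=cam('top'); print(top(c,[.499,-.18,.059],.059))
"
```

```text
time: 16.15
ee_pos: [0.5887, 0.2106, 0.3443]
eef_rot: [-1.958, -2.457, 0.001]
wrist_force: [0.0, 0.0, -0.4]
grip_width: 0.703
grip_force: 0.0
tcp [0.5887 0.2106 0.3443] yaw 0.2251 tilt [-0.001 -0.    -1.   ] F [ 0.   0.  -0.4] J [-0.29  0.49 -0.13  1.68  0.07  0.98 -0.22] t 16.15 w 0.703 g 0.0
{'px': (293, 166), 'xy': array([0.5903, 0.2387]), 'mid': array([0.5906, 0.2382]), 'ext': array([0.0404, 0.0408]), 'z': 0.0472}
{'px': (353, 229), 'xy': array([ 0.4971, -0.1779]), 'mid': array([ 0.4961, -0.1769]), 'ext': array([0.0281, 0.0286]), 'z': 0.0592}
```

```bash
python3 -m inch '[[0.0017,0.015,-0.02,0,0,0],[0.0017,0.028,-0.05,0,0,0],[0.0017,0.028,-0.08,0,0,0],[0.0017,0.028,-0.11,0,0,0],[0.0017,0.028,-0.135,0,0,0],[0.0017,0.028,-0.148,0,0,0],[0.0017,0.028,-0.153,0,0,0],[0.0017,0.028,-0.153,0,0,0],[0.0017,0.028,-0.153,0,0,0]]' && python3 -m inch '[[0,0,0,0,0,0],[0,0,0,0,0,0],[0,0,0,0,0,0],[0,0,0,0,0,0],[0,0,0,0,0,0],[0,0,0,0,0,0]]' 1 40
```

```text
time: 17.15
ee_pos: [0.5915, 0.2378, 0.1931]
eef_rot: [1.96, 2.453, 0.003]
wrist_force: [0.4, 0.5, 0.1]
grip_width: 0.699
grip_force: 0.0
time: 17.75
ee_pos: [0.5909, 0.238, 0.1923]
eef_rot: [1.96, 2.455, 0.001]
wrist_force: [-0.8, 0.1, 5.4]
grip_width: 0.434
grip_force: 40.0
```

```bash
python3 -m inch '[[0,0,0.03,0,0,0],[0,0,0.07,0,0,0],[-0.005,-0.03,0.11,0,0,0],[-0.011,-0.07,0.14,0,0,0],[-0.018,-0.11,0.14,0,0,0],[-0.024,-0.15,0.14,0,0,0],[-0.031,-0.19,0.14,0,0,0],[-0.038,-0.23,0.14,0,0,0],[-0.044,-0.27,0.14,0,0,0],[-0.051,-0.31,0.14,0,0,0],[-0.057,-0.35,0.14,0,0,0],[-0.064,-0.39,0.14,0,0,0],[-0.07,-0.43,0.14,0,0,0],[-0.076,-0.465,0.13,0,0,0],[-0.0782,-0.4778,0.1,0,0,0],[-0.0782,-0.4778,0.065,0,0,0],[-0.0782,-0.4778,0.045,0,0,0],[-0.0782,-0.4778,0.037,0,0,0],[-0.0782,-0.4778,0.037,0,0,0],[-0.0782,-0.4778,0.037,0,0,0]]' && python3 -c "
from h import *
tcp()"
```

```text
time: 19.75
ee_pos: [0.513, -0.2399, 0.2294]
eef_rot: [1.959, 2.454, 0.001]
wrist_force: [0.1, 0.6, -1.1]
grip_width: 0.436
grip_force: 40.0
tcp [ 0.513  -0.2399  0.2294] yaw 0.2234 tilt [ 0.001 -0.    -1.   ] F [ 0.1  0.6 -1.1] J [ 0.4   0.55 -0.01  1.9   0.01  0.69  0.61] t 19.75 w 0.436 g 39.999577181856694
```

```bash
python3 -m inch '[[0,0,-0.003,0,0,0],[0,0,-0.006,0,0,0],[0,0,-0.009,0,0,0],[0,0,-0.012,0,0,0],[0,0,-0.015,0,0,0],[0,0,-0.018,0,0,0],[0,0,-0.0195,0,0,0],[0,0,-0.0195,0,0,0],[0,0,-0.0195,0,0,0]]' && python3 -c "
from h import *
tcp()"
```

```text
time: 20.65
ee_pos: [0.5125, -0.2399, 0.2093]
eef_rot: [-1.96, -2.455, 0.0]
wrist_force: [-0.7, 0.2, 1.6]
grip_width: 0.436
grip_force: 40.0
tcp [ 0.5125 -0.2399  0.2093] yaw 0.223 tilt [-0.  0. -1.] F [-0.7  0.2  1.6] J [ 0.4   0.58 -0.01  1.9   0.01  0.65  0.61] t 20.65 w 0.436 g 40.000104471176314
```

```bash
python3 -m inch '[[0,0,0,0,0,0],[0,0,0,0,0,0],[0,0,0,0,0,0],[0,0,0.02,0,0,0],[0,0,0.05,0,0,0],[0,0,0.09,0,0,0],[-0.005,0.04,0.13,0,0,0],[-0.01,0.08,0.15,0,0,0],[-0.017,0.12,0.15,0,0,0],[-0.023,0.16,0.15,0,0,0],[-0.03,0.2,0.15,0,0,0],[-0.036,0.24,0.15,0,0,0],[-0.043,0.28,0.15,0,0,0],[-0.05,0.32,0.15,0,0,0],[-0.057,0.36,0.15,0,0,0],[-0.062,0.4,0.15,0,0,0],[-0.066,0.425,0.15,0,0,0],[-0.066,0.425,0.15,0,0,0],[-0.066,0.425,0.15,0,0,0]]' 0.2 && python3 -c "
from h import *
tcp(); c=cam('wrist')
print(top(c,[.4465,.2185,.056],.056,80))
c=cam('top'); print(top(c,[.5125,-.24,.065],.065)); save('top2',c[0]['img'][170:270,290:430],5)
"
```

```text
time: 22.55
ee_pos: [0.4464, 0.1854, 0.3593]
eef_rot: [1.958, 2.456, -0.0]
wrist_force: [-0.2, -1.6, 0.3]
grip_width: 0.796
grip_force: 0.0
tcp [0.4464 0.1854 0.3593] yaw 0.2246 tilt [ 0. -0. -1.] F [-0.2 -1.6  0.3] J [-0.23  0.24 -0.25  2.01  0.08  0.9  -0.29] t 22.55 w 0.796 g 0.0
{'px': (293, 156), 'xy': array([0.4467, 0.2194]), 'mid': array([0.4469, 0.2188]), 'ext': array([0.0514, 0.0515]), 'z': 0.0552}
{'px': (379, 223), 'xy': array([ 0.5099, -0.2367]), 'mid': array([ 0.5102, -0.2362]), 'ext': array([0.0399, 0.0409]), 'z': 0.0651}
```

View pics/top2.png

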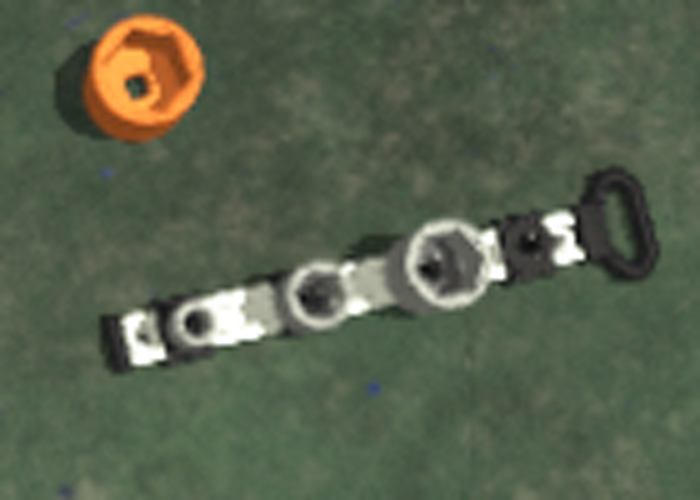

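The top crop shows the three sockets seated on clips 4, 3 and 2, with clip 1 free at (530,240) next to the handle. The white dish is close to where the left finger will go, so I'll check the clearance.

```bash
python3 -c "
from h import *
c=cam('wrist'); P=cloud(c); 
m=(P[...,2]>.006)&(P[...,2]<.1)&(P[...,0]>.36)&(P[...,0]<.415)&(P[...,1]>.17)&(P[...,1]<.27)
q=P[m]; print(len(q)); 
if len(q): print(q[:,:].max(0).round(4), q[q[:,0].argmax()].round(4))
"
```

```text
1649
[0.3886 0.2699 0.0217] [0.3886 0.2341 0.0189]
```

```bash
python3 -m inch '[[0.0004,0.015,-0.02,0,0,0],[0.0004,0.0337,-0.05,0,0,0],[0.0004,0.0337,-0.08,0,0,0],[0.0004,0.0337,-0.1,0,0,0],[0.0004,0.0337,-0.12,0,0,0],[0.0004,0.0337,-0.14,0,0,0],[0.0004,0.0337,-0.152,0,0,0],[0.0004,0.0337,-0.158,0,0,0],[0.0004,0.0337,-0.158,0,0,0],[0.0004,0.0337,-0.158,0,0,0]]' 0.28 && python3 -m inch '[[0,0,0,0,0,0],[0,0,0,0,0,0],[0,0,0,0,0,0],[0,0,0,0,0,0],[0,0,0,0,0,0],[0,0,0,0,0,0]]' 1 50
```

```text
time: 23.7
ee_pos: [0.4474, 0.2187, 0.2018]
eef_rot: [1.961, 2.454, 0.001]
wrist_force: [-0.5, 0.5, 0.2]
grip_width: 0.72
grip_force: 0.0
time: 24.3
ee_pos: [0.4472, 0.2189, 0.2019]
eef_rot: [1.96, 2.454, 0.002]
wrist_force: [-0.9, -0.4, 6.2]
grip_width: 0.553
grip_force: 50.0
```

```bash
python3 -c "
from h import *
c=cam('top'); P=cloud(c); q=P[(c[0]['depth']>0)&(P[...,2]>.07)&(P[...,0]>.38)&(P[...,0]<.68)&(P[...,1]<-.2)&(P[...,1]>-.5)]
print(len(q), q[q[:,1].argmax()].round(3) if len(q) else 0)"
python3 -m inch '[[0,0,0.03,0,0,0],[0,0,0.07,0,0,0],[0.003,-0.02,0.11,0,0,0],[0.009,-0.06,0.14,0,0,0],[0.015,-0.1,0.15,0,0,0],[0.021,-0.14,0.15,0,0,0],[0.027,-0.18,0.15,0,0,0],[0.033,-0.22,0.15,0,0,0],[0.039,-0.26,0.15,0,0,0],[0.045,-0.3,0.15,0,0,0],[0.051,-0.34,0.15,0,0,0],[0.057,-0.38,0.15,0,0,0],[0.063,-0.42,0.15,0,0,0],[0.07,-0.46,0.15,0,0,0],[0.075,-0.495,0.15,0,0,0],[0.0774,-0.512,0.14,0,0,0],[0.0774,-0.512,0.12,0,0,0],[0.0774,-0.512,0.1,0,0,0],[0.0774,-0.512,0.1,0,0,0]]' && python3 -c "
from h import *
tcp()"
```

```text
5453 [ 0.495 -0.24   0.07 ]
time: 26.25
ee_pos: [0.5224, -0.2916, 0.2969]
eef_rot: [-1.954, -2.449, 0.002]
wrist_force: [-0.2, 1.1, -3.8]
grip_width: 0.557
grip_force: 50.0
tcp [ 0.5224 -0.2916  0.2969] yaw 0.2237 tilt [-0.008  0.005 -1.   ] F [-0.2  1.1 -3.8] J [ 0.47  0.5  -0.01  1.78  0.01  0.87  0.68] t 26.25 w 0.557 g 49.99856561422348
```

```bash
python3 -m inch '[[0,0,0,0,0,0],[0,0,-0.02,0,0,0],[0,0,-0.035,0,0,0],[0,0,-0.047,0,0,0],[0,0,-0.054,0,0,0],[0,0,-0.057,0,0,0],[0,0,-0.057,0,0,0],[0,0,-0.057,0,0,0]]' && python3 -c "
from h import *
tcp(); c=cam('scene'); save('s3',c[0]['img'][160:300,280:440],5)"
```

```text
time: 27.05
ee_pos: [0.5246, -0.2934, 0.2448]
eef_rot: [1.96, 2.454, 0.0]
wrist_force: [-0.4, -0.8, -4.2]
grip_width: 0.554
grip_force: 50.0
tcp [ 0.5246 -0.2934  0.2448] yaw 0.223 tilt [ 0.001 -0.    -1.   ] F [-0.4 -0.8 -4.2] J [ 0.47  0.58 -0.01  1.8   0.01  0.76  0.68] t 27.05 w 0.554 g 49.99872372485697
```

View pics/s3.png

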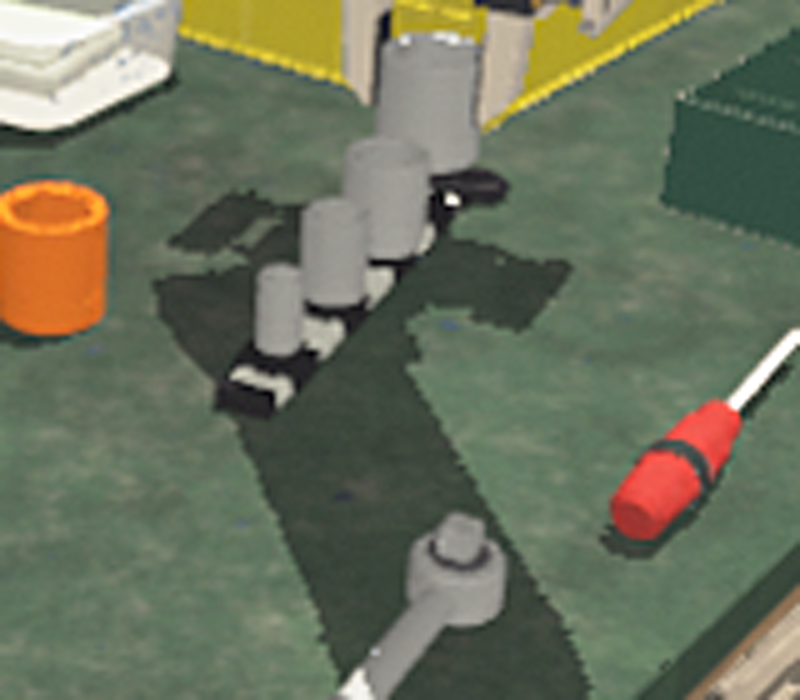

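The crop shows sockets 13, 22 and 30 upright on their clips along the diagonal, and socket 38 held above the handle-side clip at about (430,105). I'll lower it onto its seat.

```bash
python3 -m inch '[[0,0,-0.004,0,0,0],[0,0,-0.008,0,0,0],[0,0,-0.012,0,0,0],[0,0,-0.015,0,0,0],[0,0,-0.018,0,0,0],[0,0,-0.021,0,0,0],[0,0,-0.024,0,0,0],[0,0,-0.0258,0,0,0],[0,0,-0.0258,0,0,0]]' && python3 -c "
from h import *
tcp()"
```

```text
time: 28.0
ee_pos: [0.5243, -0.2933, 0.219]
eef_rot: [-1.96, -2.455, 0.0]
wrist_force: [-1.6, 0.5, 1.8]
grip_width: 0.554
grip_force: 50.0
tcp [ 0.5243 -0.2933  0.219 ] yaw 0.223 tilt [-0.  0. -1.] F [-1.6  0.5  1.8] J [ 0.47  0.61 -0.01  1.81  0.01  0.72  0.68] t 28.0 w 0.554 g 50.00099189579487
```

Seated. Release, rise straight up, back off, and check.

```bash
python3 -m inch '[[0,0,0,0,0,0],[0,0,0,0,0,0],[0,0,0,0,0,0],[0,0,0,0,0,0],[0,0,0.015,0,0,0],[0,0,0.04,0,0,0],[0,0,0.08,0,0,0],[0,0,0.12,0,0,0],[-0.01,0.04,0.15,0,0,0],[-0.02,0.08,0.17,0,0,0],[-0.03,0.12,0.18,0,0,0],[-0.04,0.16,0.18,0,0,0],[-0.05,0.2,0.18,0,0,0],[-0.06,0.24,0.18,0,0,0],[-0.07,0.28,0.18,0,0,0],[-0.07,0.3,0.18,0,0,0],[-0.07,0.3,0.18,0,0,0],[-0.07,0.3,0.18,0,0,0]]' 0.3 && python3 -c "
from h import *
tcp(); c=cam('top'); save('top4',c[0]['img'][170:270,290:430],5)
for g,h in(([.524,-.293,.073],.073),([.5125,-.24,.065],.065),([.499,-.18,.059],.059),([.4864,-.122,.053],.053)): print(top(c,g,h))
s=cam('scene'); save('s4',s[0]['img'][160:300,280:440],5)"
```

```text
time: 29.8
ee_pos: [0.4544, 0.0065, 0.3993]
eef_rot: [1.958, 2.455, 0.001]
wrist_force: [-0.3, -0.1, 0.0]
grip_width: 0.699
grip_force: 0.0
tcp [0.4544 0.0065 0.3993] yaw 0.2239 tilt [ 0.001 -0.001 -1.   ] F [-0.3 -0.1  0. ] J [ 0.1   0.13 -0.19  2.03  0.03  0.98  0.12] t 29.8 w 0.699 g 0.0
{'px': (402, 217), 'xy': array([ 0.5215, -0.2909]), 'mid': array([ 0.5218, -0.2901]), 'ext': array([0.0515, 0.0526]), 'z': 0.0733}
{'px': (379, 223), 'xy': array([ 0.5098, -0.2367]), 'mid': array([ 0.5102, -0.2363]), 'ext': array([0.0399, 0.0408]), 'z': 0.065}
{'px': (353, 229), 'xy': array([ 0.4971, -0.1779]), 'mid': array([ 0.4961, -0.1769]), 'ext': array([0.0281, 0.0286]), 'z': 0.0593}Traceback (most recent call last):
  File "<string>", line 4, in <module>
    for g,h in(([.524,-.293,.073],.073),([.5125,-.24,.065],.065),([.499,-.18,.059],.059),([.4864,-.122,.053],.053)): print(top(c,g,h))
                                                                                                                           ~~~^^^^^^^
  File "h.py", line 34, in top
    cs=max(cv2.findContours(m,cv2.RETR_EXTERNAL,cv2.CHAIN_APPROX_NONE)[0],key=cv2.contourArea)
ValueError: max() iterable argument is empty
```

View pics/top4.png

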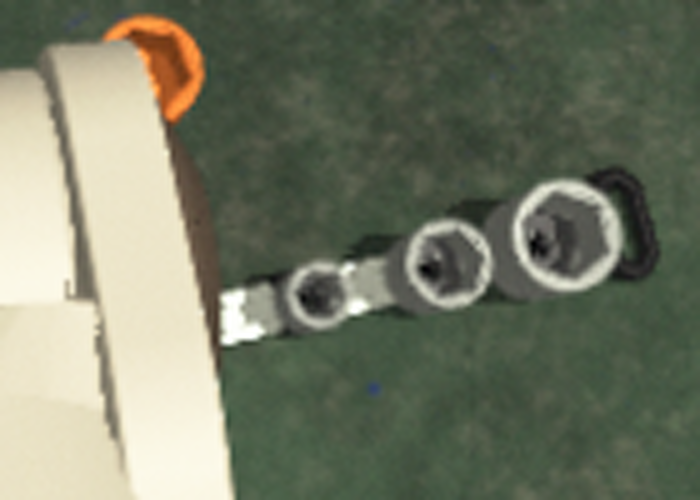

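The top crop shows sockets 22, 30 and 38 seated at (318,295), (447,265) and (567,236), with their tops at the right heights. Socket 13 is hidden by the arm, so I'll check it in the scene camera.

```bash
python3 -c "
from h import *
s=cam('scene'); P=cloud(s)
q=P[(np.hypot(P[...,0]-.486,P[...,1]+.121)<.02)&(P[...,2]>.022)]; print(len(q),q.min(0).round(4),q.max(0).round(4))
save('s5',s[0]['img'][160:300,280:440],5)"
```

```text
143 [ 0.4761 -0.1276  0.0222] [ 0.4969 -0.1075  0.0532]
```

View pics/s5.png

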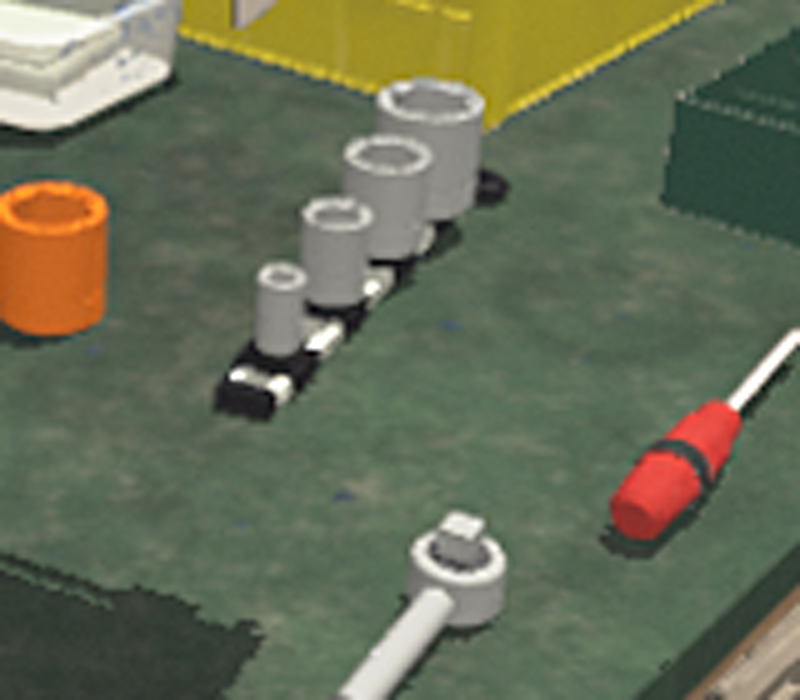

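All four sockets stand upright on their clips in size order, from socket 13 at (280,310) at the cap end to socket 38 at (430,150) by the handle. The robot is clear of everything.

```bash
python3 -c "
from rig import env
print(env.close_job())"
```

```text
the job is handed in; nothing more can be done
None
```

All four sockets are seated hexagon up on the rail, largest by the handle down to smallest at the plain end, and released; I handed the job in at about 30 s of the 104 s allowed, but the hand-in gave no verdict.

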